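# Rolling pin out of the half-decked bread bin

### The arm

A 7-joint arm with a two-finger parallel gripper is mounted at the origin on the work surface. World frame = base frame: x ahead of the robot, y to its left, z up, the work surface at z = 0. Lengths are in mm, angles in rad, forces in N, time in s.
With the tool pointing down it reaches from about 400 to 875 mm from the base axis. Payload 4.4 kg.
Tool frame: the origin (TCP) lies on the centre line of the jaws, within the pads' length; the fingertips stand 19 mm ahead of it and the grasp point (between the pads) is the TCP; z points along the fingers, y is the line along which they close (so a half turn about z gives the same grasp; the last joint's range is limited). The gripper opens to 85 mm and grips with 20 to 120 N. Pads are 22 mm wide; open, the fingers measure 114 mm over their backs; the gripper's body (76 mm by 85 mm) begins 54 mm behind the grasp point. The pads swing forward as they close: fully open they stand 13 mm farther back than shut.
Start: joints at [-1.371, 0.628, 0.038, 1.517, -0.027, 0.996, -0.02], TCP at [170.719, 627.194, 250.313] pointing down, gripper open.
Joint ranges: [-3.06, 3.06], [-0.37, 2.12], [-1.25, 1.32], [0.18, 2.47], [-1.1, 4.24], [0.23, 1.98], [-2.94, 2.94]. Speed limits (rad/s): [2.57, 2.57, 3.14, 3.14, 3.14, 3.14, 3.14].

### API

Orientations are given as [roll, pitch, yaw] about the fixed x, y, z axes, in that order (R = Rz(yaw) Ry(pitch) Rx(roll)).
In Python, from cell import ctrl, viewer, silhouettes gives the robot as it stands.
- The arm moves only by the shell command python3 -m creep 'ROWS'. ROWS is JSON, a list of rows, each an object with "jaw": the gripper command: -1 is shut, 1 is fully open, values between are in proportion; "xyz": the shift along the tool's x, y, z in mm, a list of three; "angular": the turn, a rotation vector about the tool's x, y, z in rad, a list of three. In form: [{"jaw": jaw, "xyz": [tx, ty, tz], "angular": [rx, ry, rz]}, ...]. A call has 1 to 12 rows; each row is the pose to reach, as a shift and turn from the pose commanded when the call began, along the tool's axes at that moment; what a row does not reach only later rows make up. A row lasts 1/8 s, in which the tool goes at most 62.5 mm and 10.7 degrees, less where a joint would pass 70% of its speed; a pose out of reach is approached as far as the arm can. A call with a gripper value outside its range is refused whole. The fingers move at their own pace and stop on an object; the grip force is fixed at half the most. Time passes only in rows, so rows that repeat a pose let the fingers close. It gives the time, the measured TCP pose, the force, the opening and the grip force at its end, in the units of the state.
- ctrl.read_state(): the state, without advancing time (a new reading comes with each control period).
- viewer.get_image(name): name is "scene" or "top" or "wrist"; returns (picture, depth): 480x640x3 uint8, red, green, blue; 480x640 float32, mm along the optical axis (not along the pixel's ray), 0 where there is no reading.
- viewer.camera_model(name): a dict with "fx", "fy", "cx", "cy" (pixels), "dist" ([k1, k2, p1, p2, k3] as OpenCV has them; the pictures are not rectified), "T" (4x4, takes a point from camera to world coordinates). Camera axes: x right, y down, z forward; pixel columns grow to the right and rows downward; lengths in mm; the calibration is good to about 2 mm. A picture is of the moment at which its call begins: read the wrist's pose just before it. camera_model takes no time and is no camera call; for the wrist camera it gives the pose at the moment of the call.
- ctrl.finish_job(): hands the job in; it is judged then, once.
Trained networks look in the newest picture that a camera, given by its name, has taken for a name from the list of things; names that differ only in an ending like _2 or _b are one class to them, and where a whole thing is asked for, a point or a joint stands for the part that bears it (a point fixed in the world has none). Each returns a list of dicts, best first, with "score" (0 to 1); they miss things now and then, are a little off and sometimes report something else, mostly with a low value. They report only what shows in the picture. A call takes as long as a camera call.
- silhouettes(camera, target): "pixels" (480x640 bool, what is visible of it) and "xy" ([column, row] in pixels, amid what is visible of it).
The state is a dict: "clock": time; "qpos": joint angles; "qd": joint speeds; "tau": joint torques, N m; "eef_pos": TCP position; "tool_rot": TCP orientation; "force": force on the tool from outside, world axes, zero at the start; "torque": the same for the moment, N m; "width": finger opening in mm; "gripper_force": force on a finger pad.
Only numpy, scipy, OpenCV 4.12 (cv2) and the standard library are available. Lean on these libraries where they do the work, as an engineer would, in place of code of your own. Each camera call takes 0.05 s, during which the arm holds its last target. There are 200 camera calls.

### The job

Lift the wooden lid off the bread bin by its steel handle and lay it flat and centred on the cork mat. Then take the rolling pin out of the bin: it is longer than the opening, so tilt it and draw it out diagonally from under the fixed deck. Finish while holding the pin in the gripper, still, with the whole of it at least 8 cm above the top of the bin; leave the mug, jar and vase where they stand.

Things in the scene. Friction and masses are not known exactly. Their poses are not given: they have to be found in the camera images.
- bin: White enamelled bread bin, fixed: open box 262 mm (x) by 362 mm (y) by 116 mm high, walls and base 6 mm. Origin: centre of its underside; z up. Its +y part (y from -5 to 181 mm) is covered by a fixed wooden deck 12 mm thick on the walls (deck top 128 mm above the table). On its floor two ribs run along y (at x = +-13 mm, 6 mm wide, tops 14 mm above the table); the pin lies between them.
- opening (a point): Centre of the bin's opening, level with the rim of the walls (116 mm above the table), 90 mm to -y of the bin's origin; axes as the bin's. Clear opening: 250 mm along x, 170 mm along y, bounded by the deck's edge at +85 mm y and by the inside of the bin's end wall at -85 mm y (rim level with the deck's underside).
- lid: Loose flat wooden board 262 mm (x) by 173 mm (y) by 12 mm, about 0.35 kg, lying on the bin's rim over the opening beside the deck. Origin: centre of its underside; z up.
- lid_handle (a point): Middle of the steel handle bar of the lid: round bar 10 mm thick, 100 mm long along the lid's y, its axis 57 mm above the lid's underside (45 mm above its upper face), on two round legs at its ends; free space of 40 mm beneath the bar.
- pin: Plain wooden rolling pin, 310 mm long along its own y, 36 mm thick over the middle 210 mm, tapering to 26 mm at the ends, 0.15 to 0.31 kg. Origin: its centre (also centre of mass), on its axis. It starts level along the bin's y, axis 29 mm above the table, about half of it under the deck and the rest under the lid.
- pin_front (a point): Centre of the pin's end face towards -y (under the opening at the start), 155 mm from its centre.
- pin_back (a point): Centre of the pin's other end face, +y (under the deck at the start), 155 mm from its centre.
- mat: Cork mat fixed on the table, 280 mm (x) by 200 mm (y), 4 mm thick. Origin: centre of its underside.
- mug: Bystander: white mug, 80 mm wide, 90 mm high, handle at +y. Origin: centre of its underside.
- jar: Bystander: glass jar with a wooden cap, 84 mm wide, 120 mm high. Origin: centre of its underside.
- vase: Bystander: white ceramic vase, 96 mm wide, 180 mm high. Origin: centre of its underside.

How it is judged:
By the outcome, as a careful person would: the job done as asked, in the order asked, and still so for the second after the job is handed in, while the arm keeps its last pose, push and grip.
It also fails if it takes over 54 s, if anything falls off the work surface, if the arm or the gripper's body presses on something with over 40 N, if the wrist force passes 120 N, or if a joint passes its speed limit or range.

## Working session

There is one attempt and no reset: what is moved stays moved. The work goes in short steps, Python scripts to look and compute and a shell command to move; the robot and the scene stay as the last step left them, time stands still between calls to the robot, and variables do not carry over. Pictures are saved under pics/ and viewed, at most 10 in all, crops included, and the job is handed in when it is done.

```bash
ls; mkdir -p pics; cat > h.py <<'E'
import numpy as np, cv2
from cell import ctrl, viewer, silhouettes
from scipy.spatial.transform import Rotation as R
def cloud(name, d, mask):
    m=viewer.camera_model(name); v,u=np.nonzero(mask&(d>0))
    p=cv2.undistortPoints(np.stack([u,v],1).astype(np.float64)[:,None],np.array([[m['fx'],0,m['cx']],[0,m['fy'],m['cy']],[0,0,1.]]),np.array(m['dist']))[:,0]
    z=d[v,u][:,None]; P=np.hstack([p*z,z]); T=np.array(m['T']); return P@T[:3,:3].T+T[:3,3]
def proj(name,P):
    m=viewer.camera_model(name);T=np.linalg.inv(np.array(m['T']));r=cv2.Rodrigues(T[:3,:3])[0]
    return cv2.projectPoints(np.array(P,float).reshape(-1,3),r,T[:3,3],np.array([[m['fx'],0,m['cx']],[0,m['fy'],m['cy']],[0,0,1.]]),np.array(m['dist']))[0][:,0]
E
python3 - <<'E'
from h import *
ims=[]
s=ctrl.read_state();print({k:np.round(v,3).tolist() for k,v in s.items()})
for c in ['scene','top']:
    im,d=viewer.get_image(c); ims.append(im)
    print(c,np.round(viewer.camera_model(c)['T'],2).tolist())
    for t in ['bin','lid','lid_handle','mat','mug','jar','vase']:
        for r in silhouettes(c,t)[:1]:
            P=cloud(c,d,r['pixels']); 
            if len(P)<5: print(t,len(P));continue
            zt=np.percentile(P[:,2],95); Q=P[abs(P[:,2]-zt)<8][:,:2].astype(np.float32)
            print(c,t,round(r['score'],2),np.round(r['xy']),len(P),'med',np.round(np.median(P,0)),'ztop',round(zt),'rect',np.round(np.array(cv2.minAreaRect(Q)[0])),np.round(cv2.minAreaRect(Q)[1]),round(cv2.minAreaRect(Q)[2],1))
big=np.hstack([cv2.resize(i,(400,300)) for i in ims]); 
cv2.imwrite('pics/a.png',ims[0][:,:,::-1]);cv2.imwrite('pics/b.png',ims[1][:,:,::-1])
E
```

```text
pics
{'clock': 0.0, 'qpos': [-1.371, 0.629, 0.038, 1.518, -0.027, 0.996, -0.02], 'qd': [-0.0, 0.0, -0.001, -0.001, -0.001, -0.0, 0.001], 'tau': [0.001, -56.341, 1.226, -19.344, 0.011, 0.011, -0.0], 'eef_pos': [170.528, 626.623, 249.381], 'tool_rot': [-3.14, -0.0, 2.876], 'force': [-0.009, 0.359, -0.095], 'torque': [-0.004, -0.022, -0.035], 'gripper_force': 0.0, 'width': 85.345}
scene [[-0.45, 0.65, -0.61, 1503.21], [0.89, 0.32, -0.32, 581.92], [-0.01, -0.69, -0.73, 1263.33], [0.0, 0.0, 0.0, 1.0]]
scene bin 0.77 [365. 289.] 8622 med [655. 226. 125.] ztop 131 rect [563. 232.] [268. 192.] 13.4
scene lid 0.95 [313. 255.] 4556 med [619.  62. 128.] ztop 135 rect [605.  58.] [266. 173.] 13.4
scene lid_handle 0.92 [311. 256.] 4490 med [619.  62. 128.] ztop 135 rect [604.  57.] [265. 173.] 13.4
scene mat 0.92 [218. 212.] 3527 med [ 480. -361.    4.] ztop 9 rect [ 472. -363.] [205. 284.] 79.1
scene mug 0.77 [489. 273.] 1099 med [395. 500.  57.] ztop 90 rect [375. 499.] [82. 80.] 35.1
scene jar 0.86 [214. 275.] 1264 med [ 770. -152.   92.] ztop 122 rect [ 752. -170.] [75. 71.] 11.7
scene vase 0.67 [459. 317.] 1459 med [612. 475.  89.] ztop 181 rect [593. 473.] [47. 52.] 67.6
top [[0.02, -0.99, 0.11, 410.03], [-1.0, -0.02, -0.02, 89.99], [0.03, -0.11, -0.99, 1404.98], [0.0, 0.0, 0.0, 1.0]]
top lid 0.64 [313. 224.] 7292 med [597.  56. 129.] ztop 134 rect [602.  56.] [262. 173.] 13.4
top lid_handle 0.45 [464. 280.] 7406 med [ 468. -365.    5.] ztop 10 rect [ 470. -365.] [201. 282.] 79.8
top mat 0.6 [463. 280.] 7450 med [ 467. -365.    5.] ztop 10 rect [ 470. -365.] [202. 282.] 79.6
top mug 0.9 [140. 309.] 1184 med [375. 505.  36.] ztop 92 rect [373. 498.] [77. 80.] 1.5
top jar 0.79 [399. 173.] 1072 med [ 739. -163.  118.] ztop 125 rect [ 750. -171.] [71. 70.] 71.6
top vase 0.92 [150. 226.] 1251 med [585. 457.  94.] ztop 183 rect [593. 470.] [51. 48.] 88.6
```

View pics/a.png

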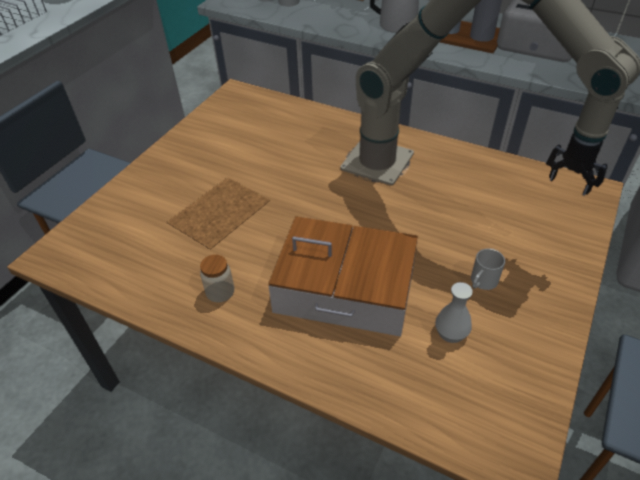

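View pics/b.png

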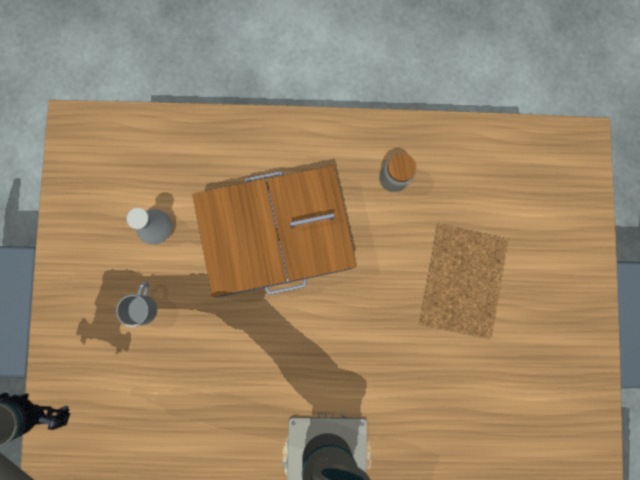

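The pictures show the lid on the bin with its steel bar (top ≈ (312,220)), with the deck to its left. The mat is at (463,280), and the jar, vase and mug are clear of the path between them. Both cameras agree: lid centre (603,57) at yaw 13.4°, mat (471,-364) with its long axis at about -10.6°.

```bash
cat >> h.py <<'E'
def go(p,rpy_deg=None,Rt=None,verbose=True):
    s=ctrl.read_state(); R0=R.from_euler('xyz',s['tool_rot']); R1=Rt if Rt is not None else R.from_euler('xyz',rpy_deg,degrees=True)
    d=R0.inv().apply(np.array(p)-s['eef_pos']); w=(R0.inv()*R1).as_rotvec()
    print('row xyz',np.round(d,1).tolist(),'ang',np.round(w,3).tolist())
def st():
    s=ctrl.read_state(); print({k:np.round(s[k],2).tolist() for k in ['clock','qpos','eef_pos','tool_rot','force','width','gripper_force']})
E
python3 -c "
from h import *
go([603,57,260],[180,0,103.4])"
```

```text
row xyz [-566.9, -436.6, -9.7] ang [0.0, -0.0, 1.071]
```

```bash
r='{"jaw":1,"xyz":[-567,-436,-10],"angular":[0,0,1.07]}'; python3 -m creep '[{"jaw":1,"xyz":[-567,-436,-10],"angular":[0,0,1.07]},{"jaw":1,"xyz":[-567,-436,-10],"angular":[0,0,1.07]},{"jaw":1,"xyz":[-567,-436,-10],"angular":[0,0,1.07]},{"jaw":1,"xyz":[-567,-436,-10],"angular":[0,0,1.07]},{"jaw":1,"xyz":[-567,-436,-10],"angular":[0,0,1.07]},{"jaw":1,"xyz":[-567,-436,-10],"angular":[0,0,1.07]},{"jaw":1,"xyz":[-567,-436,-10],"angular":[0,0,1.07]},{"jaw":1,"xyz":[-567,-436,-10],"angular":[0,0,1.07]},{"jaw":1,"xyz":[-567,-436,-10],"angular":[0,0,1.07]},{"jaw":1,"xyz":[-567,-436,-10],"angular":[0,0,1.07]},{"jaw":1,"xyz":[-567,-436,-10],"angular":[0,0,1.07]},{"jaw":1,"xyz":[-567,-436,-10],"angular":[0,0,1.07]}]'
python3 - <<'E'
from h import *
st()
im,d=viewer.get_image('wrist'); print(np.round(viewer.camera_model('wrist')['T'],2).tolist())
for t in ['lid','lid_handle']:
    for r in silhouettes('wrist',t)[:1]:
        P=cloud('wrist',d,r['pixels']); zt=np.percentile(P[:,2],99)
        print(t,round(r['score'],2),np.round(r['xy']),len(P),zt)
P=cloud('wrist',d,np.ones_like(d,bool)); Q=P[(P[:,2]>160)&(P[:,2]<190)&(abs(P[:,0]-603)<80)&(abs(P[:,1]-57)<80)]
print(len(Q),Q.mean(0),Q.min(0),Q.max(0),cv2.minAreaRect(Q[:,:2].astype(np.float32)))
cv2.imwrite('pics/c.png',im[:,:,::-1])
E
```

```text
clock: 2.3
eef_pos: [605.2, 52.9, 260.6]
tool_rot: [3.14, 0.002, 1.801]
force: [-0.3, 0.8, -0.6]
width: 85.1
gripper_force: 0.0
{'clock': 2.3, 'qpos': [-0.35, 0.58, 0.35, 1.64, -0.23, 0.97, 0.31], 'eef_pos': [605.17, 52.9, 260.61], 'tool_rot': [3.14, 0.0, 1.8], 'force': [-0.34, 0.75, -0.61], 'width': 85.07, 'gripper_force': 0.0}
[[0.97, 0.21, 0.08, 587.29], [0.23, -0.92, -0.32, 133.26], [0.0, 0.33, -0.94, 382.61], [0.0, 0.0, 0.0, 1.0]]
lid 0.85 [309. 211.] 66930 176.1783905848322
lid_handle 0.56 [309. 208.] 67390 175.96887982401861
2277 [598.54044243  65.8422271  175.0439496 ] [583.10625833   7.33748561 160.50209764] [616.26669181 114.2080426  177.71919811] ((599.7903442382812, 60.60521697998047), (10.009164810180664, 109.87549591064453), 13.549946784973145)
```

View pics/c.png

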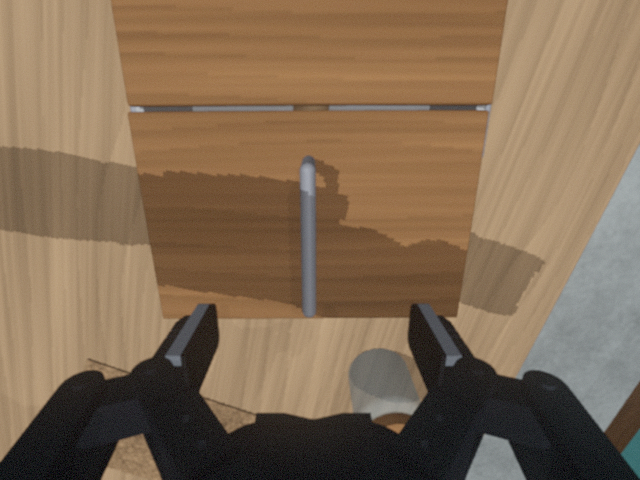

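The bar shows upright in the wrist view from (308,160) to (309,317), midway between the open fingers. It measures (600,60), top 177.

```bash
python3 -m creep '[{"jaw":1,"xyz":[7,-3,40],"angular":[0,0,0]},{"jaw":1,"xyz":[7,-3,86],"angular":[0,0,0]},{"jaw":1,"xyz":[7,-3,86],"angular":[0,0,0]},{"jaw":-1,"xyz":[7,-3,86],"angular":[0,0,0]},{"jaw":-1,"xyz":[7,-3,86],"angular":[0,0,0]},{"jaw":-1,"xyz":[7,-3,86],"angular":[0,0,0]},{"jaw":-1,"xyz":[7,-3,86],"angular":[0,0,0]},{"jaw":-1,"xyz":[7,-3,86],"angular":[0,0,0]},{"jaw":-1,"xyz":[7,-3,86],"angular":[0,0,0]},{"jaw":-1,"xyz":[7,-3,86],"angular":[0,0,0]}]'; python3 -c "
from h import *;st()"
```

```text
clock: 3.7
eef_pos: [599.1, 63.7, 175.1]
tool_rot: [3.14, -0.0, 1.806]
force: [-0.2, 0.3, 6.3]
width: 7.8
gripper_force: 58.6
{'clock': 3.7, 'qpos': [-0.34, 0.67, 0.31, 1.74, -0.27, 0.78, 0.33], 'eef_pos': [599.12, 63.68, 175.1], 'tool_rot': [3.14, -0.0, 1.81], 'force': [-0.2, 0.31, 6.28], 'width': 7.76, 'gripper_force': 58.65}
```

```bash
python3 -m creep '[{"jaw":-1,"xyz":[0,0,-15],"angular":[0,0,0]},{"jaw":-1,"xyz":[0,0,-40],"angular":[0,0,0]},{"jaw":-1,"xyz":[0,0,-70],"angular":[0,0,0]},{"jaw":-1,"xyz":[0,0,-100],"angular":[0,0,0]},{"jaw":-1,"xyz":[0,0,-120],"angular":[0,0,0]},{"jaw":-1,"xyz":[0,0,-120],"angular":[0,0,0]}]'; python3 - <<'E'
from h import *
st()
im,d=viewer.get_image('wrist'); cv2.imwrite('pics/d.png',im[:,:,::-1])
im,d=viewer.get_image('top');
for r in silhouettes('top','lid')[:2]:
    P=cloud('top',d,r['pixels']); print(r['score'],len(P),np.median(P,0))
    Q=P[abs(P[:,2]-np.median(P[:,2]))<10]; print(cv2.minAreaRect(Q[:,:2].astype(np.float32)))
go([471,-364,290],[180,0,79.3])
E
```

```text
clock: 4.45
eef_pos: [599.4, 63.5, 295.9]
tool_rot: [3.139, 0.0, 1.806]
force: [-0.5, -0.0, -2.9]
width: 7.6
gripper_force: 58.9
{'clock': 4.45, 'qpos': [-0.38, 0.53, 0.37, 1.61, -0.21, 1.04, 0.28], 'eef_pos': [599.39, 63.54, 295.87], 'tool_rot': [3.14, 0.0, 1.81], 'force': [-0.5, -0.04, -2.89], 'width': 7.62, 'gripper_force': 58.85}
0.62 1896 [601.32420413 122.62161901 248.53743701]
((600.92626953125, 56.50921630859375), (261.1466064453125, 172.96307373046875), 13.380180358886719)
row xyz [-386.4, -222.9, 3.5] ang [-0.003, 0.0, 0.422]
```

View pics/d.png

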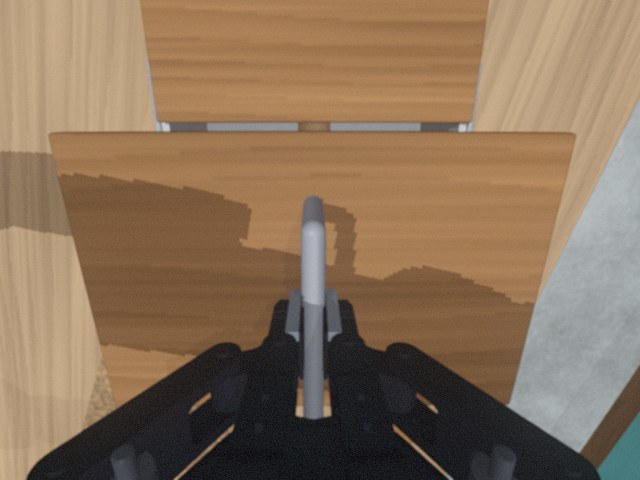

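The wrist view shows the lid hanging level from the bar, gripped at (313,330), and the bin's opening coming into view behind it.

```bash
python3 -m creep '[{"jaw":-1,"xyz":[-47,-28,0],"angular":[0,0,0.05]},{"jaw":-1,"xyz":[-95,-56,0],"angular":[0,0,0.1]},{"jaw":-1,"xyz":[-143,-84,0],"angular":[0,0,0.15]},{"jaw":-1,"xyz":[-190,-112,0],"angular":[0,0,0.21]},{"jaw":-1,"xyz":[-238,-140,0],"angular":[0,0,0.27]},{"jaw":-1,"xyz":[-286,-168,0],"angular":[0,0,0.33]},{"jaw":-1,"xyz":[-334,-196,30],"angular":[0,0,0.38]},{"jaw":-1,"xyz":[-368,-216,80],"angular":[0,0,0.419]},{"jaw":-1,"xyz":[-380,-223,130],"angular":[0,0,0.419]},{"jaw":-1,"xyz":[-380,-223,170],"angular":[0,0,0.419]},{"jaw":-1,"xyz":[-380,-223,185],"angular":[0,0,0.419]},{"jaw":-1,"xyz":[-380,-223,185],"angular":[0,0,0.419]}]'; python3 - <<'E'
from h import *
st()
im,d=viewer.get_image('top');
for t,z in (('lid',70),('mat',5)):
  for r in silhouettes('top',t)[:2]:
    P=cloud('top',d,r['pixels']); print(t,r['score'],len(P),np.median(P,0))
P=cloud('top',d,np.ones_like(d,bool));s=ctrl.read_state()['eef_pos']
Q=P[(abs(P[:,2]-(s[2]-45))<10)&(np.hypot(P[:,0]-s[0],P[:,1]-s[1])<175)]; print(len(Q),cv2.minAreaRect(Q[:,:2].astype(np.float32)))
E
```

```text
clock: 6.1
eef_pos: [470.0, -357.2, 108.4]
tool_rot: [-3.14, -0.001, 1.387]
force: [0.3, 0.1, -2.8]
width: 7.7
gripper_force: 58.9
{'clock': 6.1, 'qpos': [0.37, 0.76, 0.37, 1.81, -0.43, 0.65, 0.81], 'eef_pos': [470.0, -357.2, 108.43], 'tool_rot': [-3.14, -0.0, 1.39], 'force': [0.28, 0.11, -2.83], 'width': 7.65, 'gripper_force': 58.85}
lid 0.78 3791 [ 508.52353614 -328.39817852   62.62274861]
mat 0.63 1074 [ 472.31650475 -278.95234911    5.2343408 ]
3745 ((468.89971923828125, -364.1596984863281), (174.23464965820312, 262.7413024902344), 79.56168365478516)
```

```bash
python3 -m creep '[{"jaw":-1,"xyz":[0,1,20],"angular":[0,0,0]},{"jaw":-1,"xyz":[0,1,36],"angular":[0,0,0]},{"jaw":-1,"xyz":[0,1,42],"angular":[0,0,0]},{"jaw":-1,"xyz":[0,1,45],"angular":[0,0,0]},{"jaw":-1,"xyz":[0,1,45],"angular":[0,0,0]}]'
```

```text
clock: 6.88
eef_pos: [471.3, -358.1, 64.2]
tool_rot: [-3.142, 0.0, 1.387]
force: [-0.5, -0.7, -2.6]
width: 7.5
gripper_force: 58.9
```

```bash
python3 -m creep '[{"jaw":-1,"xyz":[0,0,1],"angular":[0,0,0]},{"jaw":-1,"xyz":[0,0,2],"angular":[0,0,0]},{"jaw":-1,"xyz":[0,0,2],"angular":[0,0,0]}]'
```

```text
clock: 7.25
eef_pos: [471.6, -358.2, 63.1]
tool_rot: [3.141, 0.0, 1.387]
force: [-1.0, 0.8, 3.0]
width: 7.7
gripper_force: 59.6
```

```bash
python3 -m creep '[{"jaw":1,"xyz":[0,0,0],"angular":[0,0,0]},{"jaw":1,"xyz":[0,0,0],"angular":[0,0,0]},{"jaw":1,"xyz":[0,0,0],"angular":[0,0,0]},{"jaw":1,"xyz":[0,0,0],"angular":[0,0,0]},{"jaw":1,"xyz":[0,0,-20],"angular":[0,0,0]},{"jaw":1,"xyz":[0,0,-60],"angular":[0,0,0]},{"jaw":1,"xyz":[0,0,-120],"angular":[0,0,0]},{"jaw":1,"xyz":[0,0,-180],"angular":[0,0,0]},{"jaw":1,"xyz":[40,5,-230],"angular":[0,0,0]}]' && python3 -m creep '[{"jaw":1,"xyz":[50,6,-10],"angular":[0,0,-0.06]},{"jaw":1,"xyz":[100,12,-20],"angular":[0,0,-0.12]},{"jaw":1,"xyz":[160,19,-20],"angular":[0,0,-0.18]},{"jaw":1,"xyz":[220,26,-20],"angular":[0,0,-0.24]},{"jaw":1,"xyz":[280,33,-20],"angular":[0,0,-0.3]},{"jaw":1,"xyz":[340,40,-20],"angular":[0,0,-0.36]},{"jaw":1,"xyz":[395,46,-20],"angular":[0,0,-0.42]},{"jaw":1,"xyz":[395,46,-20],"angular":[0,0,-0.42]},{"jaw":1,"xyz":[395,46,-20],"angular":[0,0,-0.42]}]'
python3 - <<'E'
from h import *
st()
iw,dw=viewer.get_image('wrist'); sw=silhouettes('wrist','pin'); np.save('dw.npy',dw)
for r in sw[:2]:
    P=cloud('wrist',dw,r['pixels']); print('pinW',r['score'],r['xy'],len(P),np.median(P,0),cv2.minAreaRect(P[:,:2].astype(np.float32)))
it,d=viewer.get_image('top')
for t in ['pin','lid','mat']:
  for r in silhouettes('top',t)[:1]:
    P=cloud('top',d,r['pixels']); print(t,r['score'],r['xy'],len(P),np.median(P,0),cv2.minAreaRect(P[:,:2].astype(np.float32)))
P=cloud('top',d,np.ones_like(d,bool)); m=(P[:,2]>118)&(P[:,2]<140)&(abs(P[:,0]-567)<180)&(abs(P[:,1]-220)<130)
Q=P[m]; print('deck',len(Q),Q[:,2].mean(),cv2.minAreaRect(Q[:,:2].astype(np.float32)))
Q=P[(P[:,2]>5)&(P[:,2]<25)&(abs(P[:,0]-470)<180)&(abs(P[:,1]+364)<180)];print('lid on mat',len(Q),Q[:,2].mean(),cv2.minAreaRect(Q[Q[:,2]>11][:,:2].astype(np.float32)))
cv2.imwrite('pics/e.png',iw[:,:,::-1]);cv2.imwrite('pics/f.png',it[100:420,100:580,::-1])
E
```

```text
clock: 8.38
eef_pos: [482.0, -323.8, 293.9]
tool_rot: [3.139, 0.004, 1.381]
force: [1.7, 0.8, 1.3]
width: 85.8
gripper_force: 0.0
clock: 9.5
eef_pos: [600.4, 58.5, 310.7]
tool_rot: [-3.141, 0.001, 1.806]
force: [-0.2, -0.2, 0.4]
width: 85.3
gripper_force: 0.0
{'clock': 9.5, 'qpos': [-0.38, 0.52, 0.38, 1.58, -0.21, 1.08, 0.29], 'eef_pos': [600.39, 58.45, 310.72], 'tool_rot': [-3.14, 0.0, 1.81], 'force': [-0.2, -0.22, 0.38], 'width': 85.28, 'gripper_force': 0.0}
pinW 0.67 [315.6, 173.1] 3425 [597.25610694  83.54335751  42.40131504] ((600.0554809570312, 73.88224029541016), (36.54133605957031, 146.3345947265625), 13.848653793334961)
pin 0.47 [282.3, 232.9] 134 [584.60256778 131.009862    45.08909408] ((584.3621826171875, 129.9142303466797), (34.72229766845703, 30.47800636291504), 14.671401023864746)
lid 0.67 [466.0, 283.5] 6305 [ 467.29873037 -363.46169371   17.38815217] ((471.06378173828125, -368.7309265136719), (181.26382446289062, 270.85882568359375), 79.54762268066406)
mat 0.71 [432.6, 284.7] 1361 [ 454.63487703 -317.83556296    5.04370785] ((470.36297607421875, -366.91851806640625), (204.766357421875, 285.35552978515625), 79.80322265625)
deck 7943 129.21930241732744 ((567.3004150390625, 206.03749084472656), (263.15924072265625, 246.95404052734375), 13.107030868530273)
lid on mat 7674 14.95316872732254 ((461.358642578125, -335.0882568359375), (250.56588745117188, 303.46875), 80.40995025634766)
```

View pics/e.png

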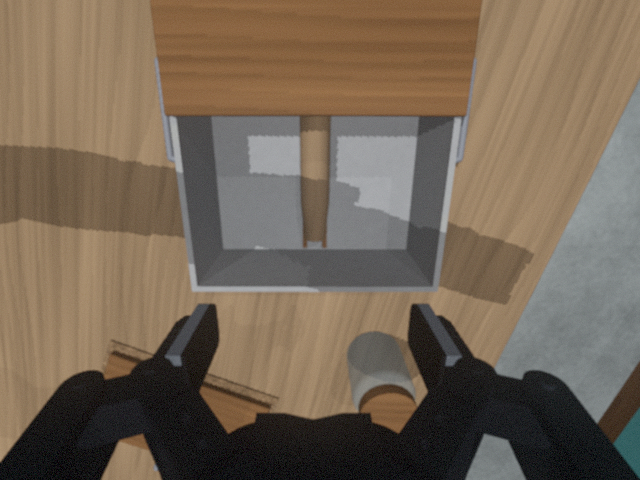

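View pics/f.png

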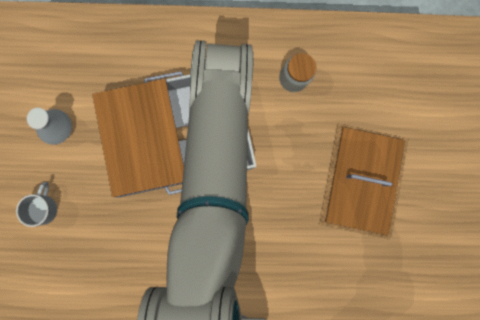

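The wrist view shows the open bin: pin upright from the deck edge at (315,115) to its front end at (315,245), end-wall rim at row 290. The top view shows the lid flat on the mat, with a cork border on its sides.

```bash
python3 - <<'E'
from h import *
d=np.load('dw.npy'); P=cloud('wrist',d,np.ones_like(d,bool))
a=np.radians(103.5); u=np.array([np.cos(a),np.sin(a)]); v=np.array([np.sin(a),-np.cos(a)])
o=np.array([600.06,73.88]); s=(P[:,:2]-o)@u; l=(P[:,:2]-o)@v
n=(abs(l)<100)&(abs(P[:,2]-122)<20)
for lo in (-100,-40,20,60):
    k=n&(l>lo)&(l<lo+40)
    D=s[k&(s>40)&(P[:,2]>120)]; W=s[k&(s<-40)&(s>-160)]
    print(lo,'deck edge',np.percentile(D,1),'wall',np.percentile(W,[2,50,98]) if len(W) else None)
m=n&(s<60)&False
S=P[(abs(P[:,2]-118)<6)&(s<70)&(s>-90)&(abs(l)<150)]; ls=(S[:,:2]-o)@v; print('side walls l',np.percentile(ls[ls<0],[1,50,99]),np.percentile(ls[ls>0],[1,50,99]))
k=(abs(l)<8)&(P[:,2]>30)&(P[:,2]<60)&(s<90)&(s>-90); print('pin s',s[k].min(),s[k].max(),'z top',np.median(P[k,2]))
for s0 in range(-70,70,35):
    kk=k=(abs(l)<22)&(P[:,2]>30)&(P[:,2]<60)&(abs(s-s0)<10); print(s0,'l mid',(np.percentile(l[kk],2)+np.percentile(l[kk],98))/2, 'ztop',np.percentile(P[kk,2],95))
E
```

```text
-100 deck edge 73.9764907672556 wall [-102.31716846  -96.64257647  -95.62175923]
-40 deck edge 73.87680053364386 wall [-102.57139401  -96.82144038  -95.75962046]
20 deck edge 73.76797981558899 wall [-102.75877861  -97.10364151  -95.94549641]
60 deck edge 73.79420491428743 wall [-102.81478362  -97.15158083  -96.13504935]
side walls l [-132.16307451 -128.35706386 -125.44605619] [123.11825678 126.04254844 129.95650236]
pin s -73.23439409355043 74.03198319742873 z top 44.50485190725939
-70 l mid -0.9343447802575335 ztop 41.96805853137149
-35 l mid -0.8777364326137462 ztop 45.22012116684838
0 l mid -0.3931733518721554 ztop 46.09321700436421
35 l mid -1.0072774168376757 ztop 46.15105814144179
```

```bash
python3 -m creep '[{"jaw":1,"xyz":[7,2,40],"angular":[0,0.09,0]},{"jaw":1,"xyz":[14,2,100],"angular":[0,0.175,0]},{"jaw":1,"xyz":[14,2,150],"angular":[0,0.175,0]},{"jaw":1,"xyz":[14,2,190],"angular":[0,0.175,0]},{"jaw":1,"xyz":[14,2,220],"angular":[0,0.175,0]},{"jaw":1,"xyz":[14,2,240],"angular":[0,0.175,0]},{"jaw":1,"xyz":[14,2,260],"angular":[0,0.175,0]},{"jaw":1,"xyz":[14,2,270],"angular":[0,0.175,0]},{"jaw":1,"xyz":[14,2,277],"angular":[0,0.175,0]},{"jaw":1,"xyz":[14,2,277],"angular":[0,0.175,0]}]'
python3 - <<'E'
from h import *
st()
iw,dw=viewer.get_image('wrist'); cv2.imwrite('pics/g.png',iw[:,:,::-1])
E
```

```text
clock: 11.05
eef_pos: [599.5, 73.4, 34.0]
tool_rot: [3.141, -0.175, 1.807]
force: [-0.4, -0.0, -0.5]
width: 85.2
gripper_force: 0.0
{'clock': 11.05, 'qpos': [-0.16, 0.88, 0.14, 1.77, -0.52, 0.59, 0.61], 'eef_pos': [599.47, 73.44, 33.99], 'tool_rot': [3.14, -0.18, 1.81], 'force': [-0.35, -0.04, -0.48], 'width': 85.23, 'gripper_force': 0.0}
```

View pics/g.png

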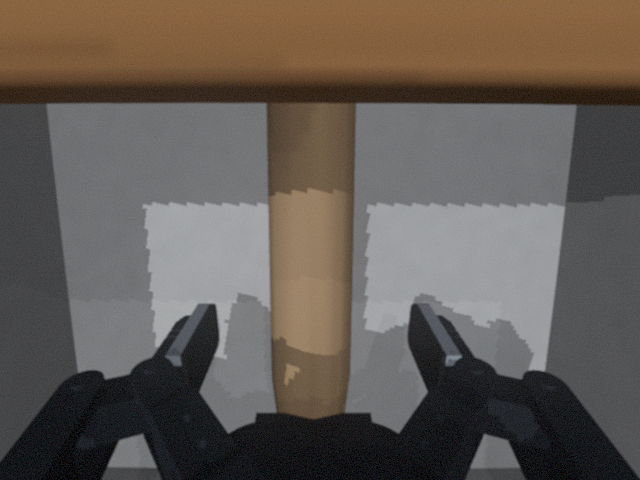

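The pin stands midway between the open fingers (columns 270–352) and there is no contact force. Closing.

```bash
python3 -m creep '[{"jaw":-1,"xyz":[0,0,0],"angular":[0,0,0]},{"jaw":-1,"xyz":[0,0,0],"angular":[0,0,0]},{"jaw":-1,"xyz":[0,0,0],"angular":[0,0,0]},{"jaw":-1,"xyz":[0,0,0],"angular":[0,0,0]},{"jaw":-1,"xyz":[0,0,0],"angular":[0,0,0]},{"jaw":-1,"xyz":[0,0,0],"angular":[0,0,0]}]'
python3 - <<'E'
from h import *
st()
# plan: bin frame (y along u, z); rotate by th about back end, then slide along axis
s=ctrl.read_state(); R0=R.from_euler('xyz',s['tool_rot']); p0=s['eef_pos']
a=np.radians(103.5); u=np.array([np.cos(a),np.sin(a),0]); v=np.array([np.sin(a),-np.cos(a),0]); o=np.array([600.06,73.88,0])
yg=(p0-o)@u-78.9; dz=p0[2]-29; L=158-yg; print('yg',yg,'L',L)
def pose(th,backy,backz):
    t=np.radians(th); y=backy-L*np.cos(t)+dz*np.sin(t); z=backz+L*np.sin(t)+dz*np.cos(t)
    p=p0+u*(y-yg)+np.array([0,0,z-p0[2]]); Rw=R.from_rotvec(-v*t)
    # clearances: perpendicular distance of edges from axis
    n=lambda Y,Z:(Z-backz)*np.cos(t)-(backy-Y)*np.sin(t)
    R1=Rw*R0
    print(th,backy,backz,'yz',round(y),round(z),'xyz',np.round(R0.inv().apply(p-p0)).tolist(),'ang',np.round((R0.inv()*R1).as_rotvec(),3).tolist(),'deck clr',round(n(-5,116)-18,1),'wall clr',round(-n(-175,116)-18,1))
for x in [(5,157,28),(10,156,28),(15,154,28),(20,152,28),(22,142,30),(22,120,38.9),(23,90,52),(25,50,68),(28,10,84),(30,-30,104),(30,-40,150),(30,-40,250),(30,-40,330)]: pose(*x)
E
```

```text
clock: 11.85
eef_pos: [598.6, 73.2, 34.6]
tool_rot: [-3.14, -0.176, 1.807]
force: [-2.9, -1.5, 6.4]
width: 34.1
gripper_force: 59.1
{'clock': 11.85, 'qpos': [-0.16, 0.88, 0.14, 1.77, -0.52, 0.59, 0.61], 'eef_pos': [598.62, 73.17, 34.61], 'tool_rot': [-3.14, -0.18, 1.81], 'force': [-2.86, -1.47, 6.43], 'width': 34.1, 'gripper_force': 59.08}
yg -79.25638471196143 L 237.25638471196143
5 157 28 yz -79 54 xyz [4.0, -0.0, -19.0] ang [0.0, -0.087, 0.0] deck clr 55.5 wall clr -76.7
10 156 28 yz -77 75 xyz [10.0, -0.0, -39.0] ang [0.0, -0.175, 0.0] deck clr 40.7 wall clr -47.2
15 154 28 yz -74 95 xyz [16.0, -0.0, -58.0] ang [0.0, -0.262, 0.0] deck clr 25.8 wall clr -17.9
20 152 28 yz -69 114 xyz [24.0, -0.0, -77.0] ang [0.0, -0.349, 0.0] deck clr 11.0 wall clr 11.1
22 142 30 yz -76 124 xyz [19.0, -0.0, -88.0] ang [0.0, -0.384, 0.001] deck clr 6.7 wall clr 21.0
22 120 38.9 yz -98 133 xyz [-1.0, -0.0, -100.0] ang [0.0, -0.384, 0.001] deck clr 6.7 wall clr 21.0
23 90 52 yz -126 150 xyz [-26.0, -0.0, -122.0] ang [0.0, -0.401, 0.001] deck clr 3.8 wall clr 26.6
25 50 68 yz -163 173 xyz [-58.0, -0.0, -151.0] ang [0.0, -0.436, 0.001] deck clr 2.3 wall clr 33.6
28 10 84 yz -197 200 xyz [-87.0, -0.0, -184.0] ang [0.0, -0.489, 0.001] deck clr 3.2 wall clr 40.6
30 -30 104 yz -233 227 xyz [-117.0, -0.0, -217.0] ang [0.0, -0.524, 0.001] deck clr 4.9 wall clr 44.1
30 -40 150 yz -243 273 xyz [-119.0, -0.0, -264.0] ang [0.0, -0.524, 0.001] deck clr -29.9 wall clr 78.9
30 -40 250 yz -243 373 xyz [-102.0, -1.0, -362.0] ang [0.0, -0.524, 0.001] deck clr -116.5 wall clr 165.5
30 -40 330 yz -243 453 xyz [-88.0, -1.0, -441.0] ang [0.0, -0.524, 0.001] deck clr -185.8 wall clr 234.8
```

```bash
python3 -m creep '[{"jaw":-1,"xyz":[2,0,-9],"angular":[0,-0.043,0]},{"jaw":-1,"xyz":[4,0,-19],"angular":[0,-0.087,0]},{"jaw":-1,"xyz":[7,0,-29],"angular":[0,-0.13,0]},{"jaw":-1,"xyz":[10,0,-39],"angular":[0,-0.175,0]},{"jaw":-1,"xyz":[13,0,-48],"angular":[0,-0.218,0]},{"jaw":-1,"xyz":[16,0,-58],"angular":[0,-0.262,0]},{"jaw":-1,"xyz":[20,0,-67],"angular":[0,-0.305,0]},{"jaw":-1,"xyz":[23,0,-76],"angular":[0,-0.349,0]},{"jaw":-1,"xyz":[23,0,-76],"angular":[0,-0.349,0]}]'
python3 - <<'E'
from h import *
st()
s=ctrl.read_state()['eef_pos']
iw,dw=viewer.get_image('scene'); cv2.imwrite('pics/h.png',cv2.resize(iw[180:360,220:460,::-1],None,fx=3,fy=3))
rs=silhouettes('scene','pin')
a=np.radians(103.5); u=np.array([np.cos(a),np.sin(a)]);
for r in rs[:1]:
    P=cloud('scene',dw,r['pixels']); t=(P[:,:2]-[600.06,73.88])@u-78.9; k=abs(P[:,2]-np.median(P[:,2]))<60
    print(r['score'],len(P)); print(np.polyfit(t[k],P[k,2],1), t[k].min(),t[k].max(),P[k,2].min(),P[k,2].max())
E
```

```text
clock: 12.98
eef_pos: [596.9, 84.4, 112.7]
tool_rot: [3.142, 0.173, 1.81]
force: [-0.5, -0.3, -2.1]
width: 33.8
gripper_force: 59.8
{'clock': 12.98, 'qpos': [-0.59, 0.8, 0.51, 1.79, -0.32, 0.64, 0.28], 'eef_pos': [596.95, 84.4, 112.71], 'tool_rot': [3.14, 0.17, 1.81], 'force': [-0.48, -0.33, -2.11], 'width': 33.83, 'gripper_force': 59.84}
0.9 447
[-0.33213418 94.10952835] -139.2056521322882 -12.28138542919973 82.49772299012602 167.0788172634036
```

View pics/h.png

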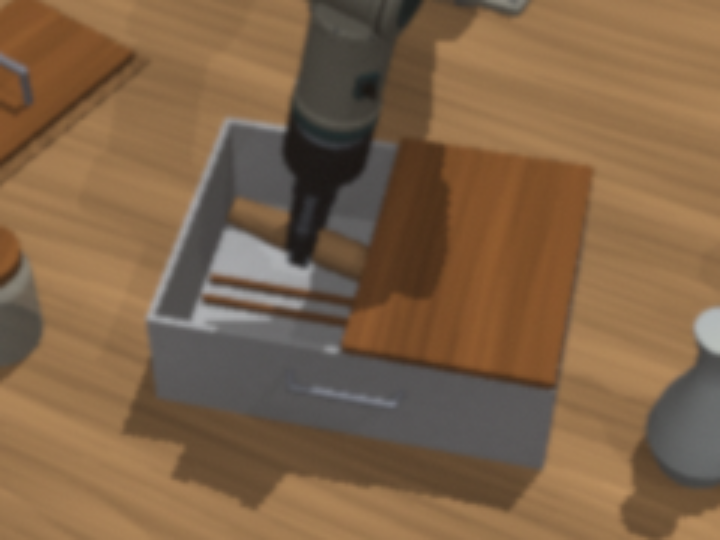

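The scene crop shows the pin held and tilted, its front end at (240,210) still inside the wall and its back under the deck. Fitted slope is about 18–20°, with clearance on both sides. I'll steepen it a little and draw it out along its axis.

```bash
python3 -m creep '[{"jaw":-1,"xyz":[-1,0,-5],"angular":[0,-0.035,0]},{"jaw":-1,"xyz":[-11,0,-7],"angular":[0,-0.035,0]},{"jaw":-1,"xyz":[-21,0,-9],"angular":[0,-0.035,0]},{"jaw":-1,"xyz":[-36,0,-12],"angular":[0,-0.035,0]},{"jaw":-1,"xyz":[-51,0,-15],"angular":[0,-0.035,0]},{"jaw":-1,"xyz":[-66,0,-18],"angular":[0,-0.035,0]},{"jaw":-1,"xyz":[-81,0,-21],"angular":[0,-0.035,0]},{"jaw":-1,"xyz":[-96,0,-24],"angular":[0,-0.035,0]},{"jaw":-1,"xyz":[-96,0,-24],"angular":[0,-0.035,0]}]'
python3 - <<'E'
from h import *
st()
im,d=viewer.get_image('scene'); cv2.imwrite('pics/i.png',cv2.resize(im[180:360,200:440,::-1],None,fx=3,fy=3))
rs=silhouettes('scene','pin')
a=np.radians(103.5); u=np.array([np.cos(a),np.sin(a)])
for r in rs[:1]:
    P=cloud('scene',d,r['pixels']); t=(P[:,:2]-[600.06,73.88])@u-78.9; k=abs(P[:,2]-np.median(P[:,2]))<60
    print(r['score'],len(P),np.polyfit(t[k],P[k,2],1),t[k].min(),t[k].max())
E
```

```text
clock: 14.2
eef_pos: [618.9, -7.4, 153.9]
tool_rot: [3.14, 0.21, 1.804]
force: [0.1, 0.2, -2.7]
width: 34.1
gripper_force: 59.9
{'clock': 14.2, 'qpos': [-0.47, 0.76, 0.55, 1.75, -0.26, 0.69, 0.37], 'eef_pos': [618.85, -7.4, 153.9], 'tool_rot': [3.14, 0.21, 1.8], 'force': [0.12, 0.17, -2.71], 'width': 34.08, 'gripper_force': 59.9}
```

View pics/i.png

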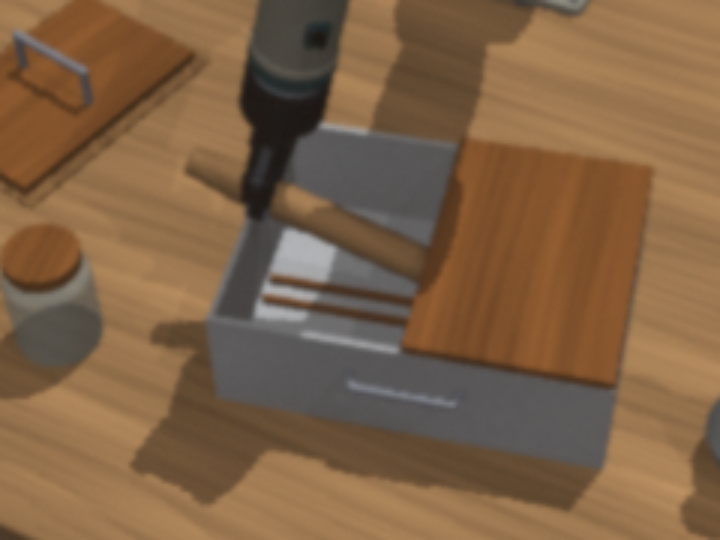

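The crop shows the front end out over the end wall at (195,165), with the gap to the deck edge clear. Continuing the draw, then lifting.

```bash
python3 -m creep '[{"jaw":-1,"xyz":[-15,0,-3],"angular":[0,0,0]},{"jaw":-1,"xyz":[-30,0,-5],"angular":[0,0,0]},{"jaw":-1,"xyz":[-45,0,-8],"angular":[0,0,0]},{"jaw":-1,"xyz":[-60,0,-10],"angular":[0,0,0]},{"jaw":-1,"xyz":[-75,0,-13],"angular":[0,0,0]},{"jaw":-1,"xyz":[-90,0,-16],"angular":[0,0,0]},{"jaw":-1,"xyz":[-105,0,-19],"angular":[0,0,0]},{"jaw":-1,"xyz":[-112,0,-21],"angular":[0,0,0]},{"jaw":-1,"xyz":[-112,0,-21],"angular":[0,0,0]}]' && python3 -m creep '[{"jaw":-1,"xyz":[-3,0,-15],"angular":[0,0,0]},{"jaw":-1,"xyz":[-8,0,-40],"angular":[0,0,0]},{"jaw":-1,"xyz":[-14,0,-70],"angular":[0,0,0]},{"jaw":-1,"xyz":[-21,0,-100],"angular":[0,0,0]},{"jaw":-1,"xyz":[-27,0,-130],"angular":[0,0,0]},{"jaw":-1,"xyz":[-33,0,-160],"angular":[0,0,0]},{"jaw":-1,"xyz":[-38,0,-185],"angular":[0,0,0]},{"jaw":-1,"xyz":[-42,0,-200],"angular":[0,0,0]},{"jaw":-1,"xyz":[-42,0,-200],"angular":[0,0,0]},{"jaw":-1,"xyz":[-42,0,-200],"angular":[0,0,0]},{"jaw":-1,"xyz":[-42,0,-200],"angular":[0,0,0]}]'
python3 - <<'E'
from h import *
st()
im,d=viewer.get_image('scene'); cv2.imwrite('pics/j.png',im[:,:,::-1])
for t in ['pin','mug','jar','vase','bin']:
  for r in silhouettes('scene',t)[:1]:
    P=cloud('scene',d,r['pixels']); print(t,round(r['score'],2),len(P),np.round(np.median(P,0)),np.round(np.percentile(P,2,axis=0)),np.round(np.percentile(P,98,axis=0)))
im,d=viewer.get_image('top'); P=cloud('top',d,np.ones_like(d,bool))
n=(abs(P[:,0]-470)<190)&(abs(P[:,1]+364)<190)
for nm,q in (('lid',n&(P[:,2]>11)&(P[:,2]<22)),('mat',n&(P[:,2]>2.6)&(P[:,2]<8)),):
  print(nm,q.sum())
for t in ['lid','mat']:
  for r in silhouettes('top',t)[:1]:
    P=cloud('top',d,r['pixels'])
    Q=P[(P[:,2]>11)&(P[:,2]<22)] if t=='lid' else P
    print(t,r['score'],len(P),np.round(np.median(P[:,2])),cv2.minAreaRect(Q[:,:2].astype(np.float32)))
E
```

```text
clock: 15.42
eef_pos: [643.0, -108.3, 197.2]
tool_rot: [3.141, 0.209, 1.806]
force: [-0.3, 0.0, -1.7]
width: 33.9
gripper_force: 59.9
clock: 16.8
eef_pos: [642.3, -107.0, 399.9]
tool_rot: [-3.139, 0.208, 1.807]
force: [-0.4, 0.6, -2.5]
width: 34.1
gripper_force: 60.0
{'clock': 16.8, 'qpos': [-0.34, 0.55, 0.63, 1.38, -0.13, 1.22, 0.48], 'eef_pos': [642.35, -106.98, 399.91], 'tool_rot': [-3.14, 0.21, 1.81], 'force': [-0.4, 0.61, -2.47], 'width': 34.08, 'gripper_force': 60.04}
pin 0.61 1476 [632. -17. 365.] [ 596. -163.  309.] [670. 100. 429.]
mug 0.56 1069 [395. 500.  57.] [335. 463.   4.] [442. 537.  91.]
jar 0.7 490 [ 553. -286.    3.] [ 366. -468.   -4.] [ 621. -248.   11.]
vase 0.95 1479 [612. 475.  89.] [573. 433.  13.] [637. 513. 183.]
bin 0.66 13019 [606. 168.  97.] [450. -40.   2.] [744. 339. 132.]
lid 5625
mat 4430
lid 0.67 6217 17.0 ((469.7965087890625, -365.5459289550781), (174.76548767089844, 264.4219970703125), 79.29095458984375)
mat 0.68 1205 5.0 ((468.81854248046875, -367.1745910644531), (206.0072021484375, 282.33544921875), 79.69873046875)
```

View pics/j.png

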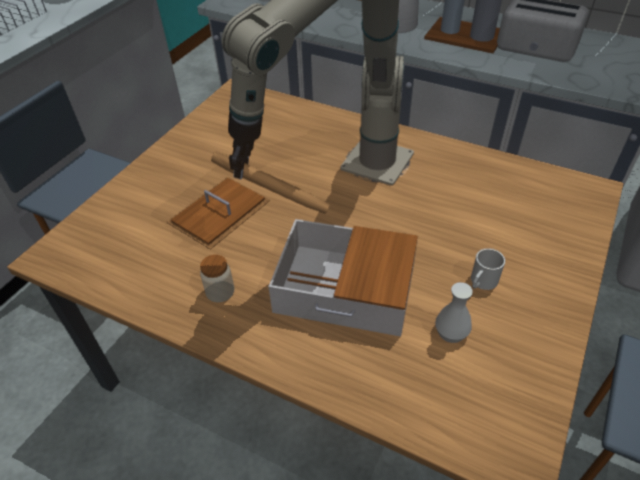

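The scene view shows the pin held clear in the air from (215,160) to (325,208), lowest point about 300 mm. The lid lies flat on the mat within about 2 mm of centre, and the mug, jar and vase appear where they were. Handing in.

```bash
python3 -m creep '[{"jaw":-1,"xyz":[0,0,0],"angular":[0,0,0]},{"jaw":-1,"xyz":[0,0,0],"angular":[0,0,0]},{"jaw":-1,"xyz":[0,0,0],"angular":[0,0,0]}]' && python3 -c "
from h import *;print(np.abs(ctrl.read_state()['qd']).max());print(ctrl.finish_job())"
```

```text
clock: 17.62
eef_pos: [642.8, -107.2, 401.2]
tool_rot: [-3.142, 0.209, 1.807]
force: [0.6, 0.1, -3.2]
width: 34.2
gripper_force: 60.0
0.001513413719558647
the job is handed in; nothing more can be done
None
```

The job is handed in at 17.6 s: the lid lies flat on the mat within about 2 mm of centre, and the pin is held still with its lowest point about 170 mm above the bin's deck; the mug and vase measured where they were, and the jar looked unmoved in the last picture.

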